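Clear the board test dock and hold its pin lever for an empty zero check

ROBOT

A 7-joint arm with a two-finger parallel gripper is mounted at the origin on a cart in front of the work surface, level with it; the furniture and walls round the work are solid. World frame = base frame: x ahead of the robot, y to its left, z up, the work surface at z = 0. Lengths are in m, angles in rad, forces in N, time in s.
With the tool pointing down it reaches from about 0.4 to 0.875 m from the base axis. Payload 19.3 kg.
Tool frame: the origin (TCP) lies at the very end of the fingers, on their centre line; the grasp point (between the pads) lies 19 mm behind it; z points along the fingers, y is the line along which they close (so a half turn about z gives the same grasp; the last joint's range is limited). The gripper opens to 85 mm and grips with 20 to 120 N. Pads are 22 mm wide; open, the fingers measure 114 mm over their backs; the gripper's body (76 mm by 85 mm) begins 54 mm behind the grasp point. The pads swing forward as they close: fully open they stand 13 mm farther back than shut.
Start: joints at [-1.398, 0.521, -0.036, 1.599, 0.021, 1.021, -0.113], TCP at [0.15, 0.607, 0.231] pointing down, gripper open.
Joint ranges: [-2.91, 2.91], [-0.3, 2.13], [-1.5, 1.42], [0.17, 2.43], [-1.26, 4.41], [0.16, 1.93], [-2.52, 2.52]. Speed limits (rad/s): [1.89, 1.89, 2.39, 2.39, 3.01, 3.01, 3.01].

INTERFACE

Orientations are given as [roll, pitch, yaw] about the fixed x, y, z axes, in that order (R = Rz(yaw) Ry(pitch) Rx(roll)).
In Python, from workcell import bot gives the robot as it stands.
- The arm moves only by the tool servo_tool, never from a script. Its argument "plan" is a list of rows, each a list of 7 numbers: the finger opening in cm, from 0 to 8.54, then the shift along the tool's x, y, z in cm, then the turn, a rotation vector about the tool's x, y, z in degrees. In form: [[fingers, x, y, z, wx, wy, wz], ...]. A call has 1 to 10 rows; each row is the pose to reach, as a shift and turn from the pose commanded when the call began, along the tool's axes at that moment; what a row does not reach only later rows make up. A row lasts 1/10 s, in which the tool goes at most 50 mm and 8.59 degrees, less where a joint would pass 70% of its speed; a pose out of reach is approached as far as the arm can. A call with a gripper value outside its range is refused whole. The fingers move at their own pace and stop on an object; "force" is the grip in N (left out, the last holds). Time passes only in rows, so rows that repeat a pose let the fingers close. It gives the time, the measured TCP pose, the force, the opening and the grip force at its end, in the units of the state.
- bot.observe(): the state, without advancing time (a new reading comes with each control period).
- bot.grab_frame(name): name is "scene" or "top" or "wrist"; returns a dict with "frame" (400x640x3 uint8, blue, green, red), "mtx" (3x3 intrinsics, pixels), "k1" (the pictures are not rectified: a ray, as slopes to the right and down, at radius r is drawn at 1 + k1 r^2 times it, then the intrinsics apply), "R" (3x3) and "t" (3): a world point X has camera coordinates R X + t; the wrist camera has in their place "T_tool_cam" (4x4, takes a point from camera to tool coordinates, whose origin is the TCP and whose axes are the flange's). Camera axes: x right, y down, z forward; pixel columns grow to the right and rows downward; lengths in m; the calibration is good to about 2 mm. A picture is of the moment at which its call begins: read the wrist's pose just before it. There is no depth.
- bot.job_done(): hands the job in; it is judged then, once.
The state is a dict: "clock": time; "qpos": joint angles; "qd": joint speeds; "joint_efforts": joint torques, N m; "position": TCP position; "tool_rot": TCP orientation; "force": force on the tool from outside, world axes, zero at the start; "moment": the same for the moment, N m; "grip_width": finger opening in m; "finger_force": force on a finger pad.
Only numpy, scipy, OpenCV 4.12 (cv2) and the standard library are available. Lean on these libraries where they do the work, as an engineer would, in place of code of your own. Each camera call takes 0.05 s, during which the arm holds its last target. There are 200 camera calls.

TASK

Use the blue spring ejector on the test dock to push the green board stack fully out of the nest on to the dock's tray, without touching the boards, and let the ejector spring back home. Then, with the nest empty, press the yellow spring lever down until it is level with the green band of the gauge post and keep holding it there: finish while still holding it, never pushing it into the red. Leave the things lying round the dock alone.

Things in the scene. Friction and masses are not known exactly. Their poses are not given: they have to be found in the camera images.
- dock: fixed grey test dock, plate 250 x 226 mm, its top 12 mm above the desk. Origin: on the desk, under the middle line of nest and tray; x runs along that line from tray to ejector (away from the robot at yaw 0), y to the left. In this frame the tray lies at x -99 to 18 mm (rails 7 mm high, end stop at -101), the nest at 18 to 66 mm, the ejector behind it, the lever at y -130 mm
- nest (a point): middle of the nest floor, 42 mm along the dock's x and 12 mm above the desk; guide walls 18 mm high stand at 25 to 36 mm either side (y), from 24 mm before to 24 mm behind this point (x), with brass spring clips inside that grip the boards. Axes as the dock's
- gauge (a point): middle of the green band on the gauge post (upright, 9 mm thick, 122 mm high) beside the paddle, 33 mm to the -y side of the paddle's middle; 80 mm above the desk. Green 10 mm up and down from here, red below 54 mm above the desk, white elsewhere
- ejector (a joint): travel of the blue ejector in m: 0 home, 0.055 fully pushed toward the dock's -x. A spring returns it (about 3 N at home, 7 N at full travel; some 2 to 4 N more while the boards slide). Its plate shoves the boards ahead of it; they are clear of the guide walls from about 0.045 on and stay out when it returns
- ejector_knob (a point): on the +x face (the one to push, toward the dock's -x) of the ejector's upright blue tab, 60 mm above the desk; moves with it. Tab 26 mm wide (y), 12 mm thick (x), top 74 mm above the desk. It ends up between the guide walls (top 30 mm above the desk): keep fingertips 35 mm or more above the desk. Axes as the dock's
- boards: loose stack of three green circuit boards on spacers, 66 mm along the dock's x, 46 mm across, 37 mm high, 0.09 kg; origin at the middle of its underside, at first about 29 mm along the dock's x (clipped in the nest); pushed out it lies on the tray with its origin at x -13 to -66 mm. Not to be touched by the robot
- lever_angle (a joint): angle of the spring lever in rad: 0 at rest (paddle end raised by 0.45), 0.45 level, 0.8 at its stop. Green 0.36 to 0.54, red beyond 0.68. A spring returns it to 0: pushing down on the paddle's middle takes about 4 N at rest, 7 N when level. It raises test pins into the nest, so the boards must be out before it is pressed
- lever: the spring lever: steel arm with a yellow paddle at its end. Origin on the pivot axis, 80 mm above the desk, between two cheeks 44 mm long and 97 mm high; the lever reaches from there along its own -x, which is level when the lever is level and rises 0.45 rad at rest; y is the pivot axis
- paddle_top (a point): centre of the yellow paddle's upper face, the place to press: 115 mm from the pivot along the lever and 4 mm above its middle line, so 135 mm above the desk at rest, 84 mm when level. Paddle 52 mm long (along the lever), 40 mm wide, 8 mm thick, with a low lip at its far end. Axes as the lever's
- flux_jar: bystander: small jar with orange lid, 41 mm wide, 50 mm high, origin at its underside
- braid_spool: bystander: yellow spool lying flat, 51 mm wide, 10 mm high, origin at its underside
- marker_pen: bystander: white and blue marker pen lying flat, 127 mm along its y, 10 mm thick, origin at its underside
- tweezers: bystander: dark blue tweezers lying flat, 120 mm along its y, 10 mm high, origin at its underside

How it is judged:
On the way, in this order (a step that is already met when the one before it is completed fails the run):
1. the ejector has pushed the boards out of the nest on to the tray (x of boards in the frame of dock between -0.075 and -0.013 m and y of boards in the frame of dock between -0.02 and 0.02 m and z of boards in the frame of dock below 0.02 m and angle between boards's own z axis and vertical below 0.15 rad and value of joint ejector above 0.035 m), for 0.1 s.
2. the ejector has sprung back home, the boards staying on the tray (x of boards in the frame of dock between -0.075 and -0.013 m and y of boards in the frame of dock between -0.02 and 0.02 m and z of boards in the frame of dock below 0.02 m and angle between boards's own z axis and vertical below 0.15 rad and value of joint ejector below 0.004 m), for 0.1 s.
At the end, for the whole second after the job is handed in: robot holds the paddle down (3 N or more), lever steady in the green (0.36 to 0.54 rad); ejector home within 4 mm; boards flat and still on the tray, 13 to 75 mm on the -x side of the dock origin, within 20 mm of its middle line; bystanders moved under 20 mm (all of step 2 and value of joint lever_angle between 0.36 and 0.54 rad and velocity of joint lever_angle between -0.08 and 0.08 rad/s and contact force between any of the fingers, the arm and lever above 3 N and linear speed of boards below 0.02 m/s and distance of each of flux_jar, braid_spool, marker_pen, tweezers from where it was at the start of the episode below 0.02 m); the arm keeps its last pose, push and grip.
It fails at once if the lever is pushed into the red (past 0.68 rad) (value of joint lever_angle above 0.68 rad).
It fails at once if the robot touches the boards (contact force between any of the fingers, the arm and boards above 1 N).
It fails at once if the lever is pressed while the boards are still in the nest (value of joint lever_angle above 0.15 rad and x of boards in the frame of dock above -0.013 m).
It fails at once if one of the things lying round the dock is moved by more than 20 mm (distance of any of flux_jar, braid_spool, marker_pen, tweezers from where it was at the start of the episode above 0.02 m).
It also fails if it takes over 48 s, if anything falls off the work surface, if the arm or the gripper's body presses on something with over 40 N, if the wrist force passes 120 N, or if a joint passes its speed limit or range.

## Working session

There is one attempt and no reset: what is moved stays moved. The work goes in short steps, Python scripts to look and compute and a tool call to move; the robot and the scene stay as the last step left them, time stands still between calls to the robot, and variables do not carry over. Pictures are saved under pics/ and viewed, at most 10 in all, crops included, and the job is handed in when it is done.

Besides the shell and the picture viewer there is one more tool, called after "Request:" in YAML: its name, and indented under it one key for each argument. servo_tool: Moves the arm, as the interface text tells. Its arguments: {"type":"object","properties":{"plan":{"type":"array","items":{"type":"array","items":{"type":"number"}}},"force":{"type":"number"}},"required":["plan"]}

```bash
mkdir -p pics; ls
python3 - <<'E'
from workcell import bot
import cv2,numpy as np,pickle
s=bot.observe();print({k:np.round(v,3) for k,v in s.items()})
d={}
for n in("scene","top"):
    f=bot.grab_frame(n);d[n]=f;cv2.imwrite(f"pics/{n}0.png",f["frame"]);print(n,np.round(f["mtx"],1).tolist(),f["k1"],np.round(f["R"],3).tolist(),np.round(f["t"],3))
pickle.dump(d,open("d0.pkl","wb"))
E
```

```text
pics
{'clock': np.float64(0.0), 'qpos': array([-1.398,  0.522, -0.036,  1.6  ,  0.021,  1.021, -0.113]), 'qd': array([ 0.   , -0.002,  0.001, -0.001, -0.   ,  0.   ,  0.001]), 'joint_efforts': array([ 0.0000e+00, -9.2713e+01,  1.9800e+00, -3.6993e+01,  1.8000e-02,
        8.0000e-03, -0.0000e+00]), 'position': array([0.15 , 0.606, 0.231]), 'tool_rot': array([-3.14 ,  0.   ,  2.899]), 'force': array([-0.329,  0.184, -0.383]), 'moment': array([-0.022, -0.008, -0.011]), 'finger_force': np.float64(0.0), 'grip_width': np.float64(0.086)}
scene [[410.4, 0.0, 323.1], [0.0, 410.4, 200.0], [0.0, 0.0, 1.0]] -0.06921844319502804 [[0.675, -0.738, -0.006], [-0.341, -0.305, -0.889], [0.654, 0.602, -0.458]] [-0.328  0.271  0.556]
top [[399.5, 0.0, 321.9], [0.0, 399.5, 197.5], [0.0, 0.0, 1.0]] -0.03789868387824129 [[-0.016, -1.0, 0.004], [-0.998, 0.016, -0.064], [0.064, -0.005, -0.998]] [0.048 0.566 0.978]
```

View pics/top0.png

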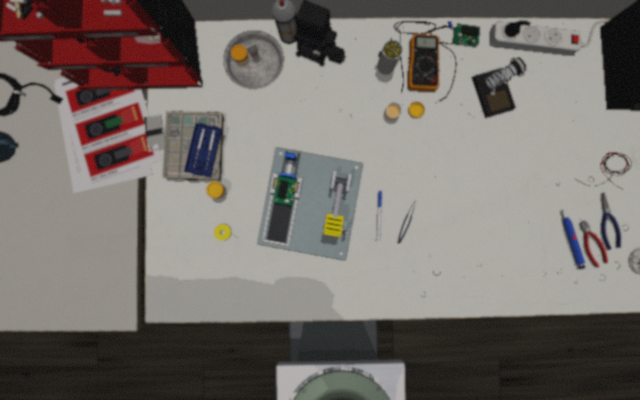

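View pics/scene0.png

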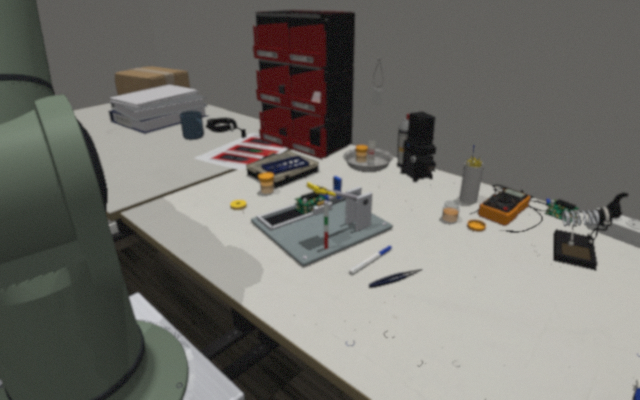

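The top view shows the dock plate with corners near (276,147), (363,160), (347,260) and (257,245). The blue ejector is at (290,162), the boards at (286,190), the dark tray at (280,222) and the yellow paddle at (333,225). The jar is at (215,190), the spool at (223,232), the pen at (379,215) and the tweezers at (407,222). The scene view confirms this, with the gauge post at (326,230).

```bash
cat > h.py <<'E'
import numpy as np,cv2
def rays(f,px,pose=None):
    px=np.asarray(px,float).reshape(-1,2);K=f["mtx"]
    q=(px-[K[0,2],K[1,2]])/[K[0,0],K[1,1]]
    p=q.copy()
    for _ in range(8): p=q/(1+f["k1"]*(p**2).sum(1,keepdims=True))
    d=np.c_[p,np.ones(len(p))]
    if pose is None: R,t=np.array(f["R"]),np.array(f["t"]); return -R.T@t, d@R
    T=pose@np.array(f["T_tool_cam"]); return T[:3,3], d@T[:3,:3].T
def onplane(f,px,z,pose=None):
    o,d=rays(f,px,pose); return o+d*((z-o[2])/d[:,2])[:,None]
def pose(s):
    from scipy.spatial.transform import Rotation as Ro
    T=np.eye(4);T[:3,:3]=Ro.from_euler('xyz',s["tool_rot"]).as_matrix();T[:3,3]=s["position"];return T
def blobs(im,lo,hi,roi=None,minA=15):
    h=cv2.cvtColor(im,cv2.COLOR_BGR2HSV);m=cv2.inRange(h,np.array(lo),np.array(hi))
    if roi: z=np.zeros_like(m);x0,y0,x1,y1=roi;z[y0:y1,x0:x1]=m[y0:y1,x0:x1];m=z
    cs,_=cv2.findContours(m,cv2.RETR_EXTERNAL,cv2.CHAIN_APPROX_NONE)
    return sorted([c for c in cs if cv2.contourArea(c)>minA],key=cv2.contourArea,reverse=True)
E
python3 - <<'E'
from h import *;import pickle
f=pickle.load(open("d0.pkl","rb"))["top"];im=f["frame"]
hsv=cv2.cvtColor(im,cv2.COLOR_BGR2HSV)
for p in [(310,180),(280,230),(290,158),(333,225),(250,200)]: print(p,hsv[p[1],p[0]])
roi=(250,135,370,268)
P=blobs(im,(85,15,90),(125,90,190),roi)[0]
hull=cv2.convexHull(P);b=cv2.boxPoints(cv2.minAreaRect(hull));w=onplane(f,b,.012)
print("plate",b.round(1).tolist(),w[:,:2].round(4).tolist(),[np.linalg.norm(w[i]-w[i-1]).round(3) for i in range(4)])
e=np.array([w[i]-w[i-1] for i in range(4)]);print("edge angles",np.degrees(np.arctan2(e[:,1],e[:,0])).round(1))
for n,lo,hi,z in [("tray",(0,0,0),(180,255,70),.013),("blue",(100,120,60),(130,255,255),.06),("yellow",(20,120,100),(35,255,255),.135)]:
    for c in blobs(im,lo,hi,roi)[:3]:
        bb=cv2.boxPoints(cv2.minAreaRect(c));q=onplane(f,bb,z)
        print(n,cv2.contourArea(c),bb.round(0).tolist(),q[:,:2].round(3).tolist(),"c",q.mean(0).round(3))
for n,p,z in [("jar",(215,190),.05),("spool",(223,232),.01),("pen",(379,215),.01),("tw",(407,222),.01)]: print(n,onplane(f,p,z).round(3))
E
```

```text
(310, 180) [ 93  21 131]
(280, 230) [135  10  53]
(290, 158) [110 184  75]
(333, 225) [ 28 238 151]
(250, 200) [ 23  12 173]
plate [[257.79998779296875, 243.39999389648438], [275.5, 147.39999389648438], [362.29998779296875, 163.39999389648438], [344.6000061035156, 259.3999938964844]] [[0.4554, 0.1999], [0.6965, 0.1536], [0.6522, -0.0652], [0.4122, -0.0157]] [np.float64(0.22), np.float64(0.246), np.float64(0.223), np.float64(0.245)]
edge angles [  78.7  -10.9 -101.4  168.3]
tray 618.5 [[267.0, 238.0], [274.0, 201.0], [292.0, 204.0], [285.0, 242.0]] [[0.467, 0.177], [0.561, 0.158], [0.552, 0.114], [0.458, 0.133]] c [0.51  0.145 0.013]
tray 151.5 [[275.0, 197.0], [280.0, 179.0], [291.0, 182.0], [286.0, 200.0]] [[0.571, 0.155], [0.617, 0.142], [0.609, 0.116], [0.564, 0.129]] c [0.59  0.136 0.013]
blue 43.0 [[285.0, 152.0], [295.0, 152.0], [295.0, 159.0], [285.0, 159.0]] [[0.676, 0.125], [0.675, 0.101], [0.658, 0.102], [0.659, 0.126]] c [0.667 0.113 0.06 ]
blue 33.0 [[280.0, 175.0], [280.0, 172.0], [295.0, 175.0], [294.0, 178.0]] [[0.62, 0.139], [0.628, 0.137], [0.62, 0.101], [0.611, 0.103]] c [0.62 0.12 0.06]
yellow 325.5 [[323.0, 234.0], [326.0, 213.0], [345.0, 216.0], [341.0, 237.0]] [[0.479, 0.039], [0.525, 0.03], [0.517, -0.01], [0.471, -0.001]] c [0.498 0.014 0.135]
jar [[0.587 0.297 0.05 ]]
spool [[0.485 0.287 0.01 ]]
pen [[ 0.521 -0.104  0.01 ]]
tw [[ 0.503 -0.174  0.01 ]]
```

Request:
servo_tool:
  plan:
    - [0,-56,-38,-7,0,0,-2.7]
    - [0,-56,-38,-7,0,0,-2.7]
    - [0,-56,-38,-7,0,0,-2.7]
    - [0,-56,-38,-7,0,0,-2.7]
    - [0,-56,-38,-7,0,0,-2.7]
    - [0,-56,-38,-7,0,0,-2.7]
    - [0,-56,-38,-7,0,0,-2.7]
    - [0,-56,-38,-7,0,0,-2.7]
    - [0,-56,-38,-7,0,0,-2.7]
    - [0,-56,-38,-7,0,0,-2.7]

```text
clock: 1.1
position: [0.4836, 0.2348, 0.2829]
tool_rot: [-3.142, -0.0, 2.946]
force: [0.6, 1.7, 0.5]
grip_width: -0.0001
finger_force: 0.0
```

Request:
servo_tool:
  plan:
    - [0,-14,-11,-2,0,0,0]
    - [0,-14,-11,-2,0,0,0]
    - [0,-14,-11,-2,0,0,0]
    - [0,-14,-11,-2,0,0,0]
    - [0,-14,-11,-2,0,0,0]
    - [0,-14,-11,-2,0,0,0]
    - [0,-14,-11,-2,0,0,0]

```text
clock: 1.8
position: [0.5979, 0.1025, 0.3024]
tool_rot: [3.141, -0.001, 2.947]
force: [0.4, -0.2, 0.3]
grip_width: -0.0004
finger_force: 0.0
```

Run:
```python
from h import *;from workcell import bot;import pickle
s=bot.observe();f=bot.grab_frame("wrist");pickle.dump((s,f),open("w1.pkl","wb"));cv2.imwrite("pics/w1.png",f["frame"])
print(s["position"].round(4),s["tool_rot"].round(4),s["force"].round(2));print(np.array(f["T_tool_cam"]).round(3),np.round(f["mtx"][0],1))
```

```text
[0.5979 0.1025 0.3024] [ 3.1414e+00 -8.0000e-04  2.9472e+00] [ 0.39 -0.16  0.28]
[[-0.    -0.956 -0.293  0.075]
 [ 1.    -0.001  0.001  0.001]
 [-0.001 -0.293  0.956 -0.143]
 [ 0.     0.     0.     1.   ]] [329.7   0.  319.3]
```

View pics/w1.png

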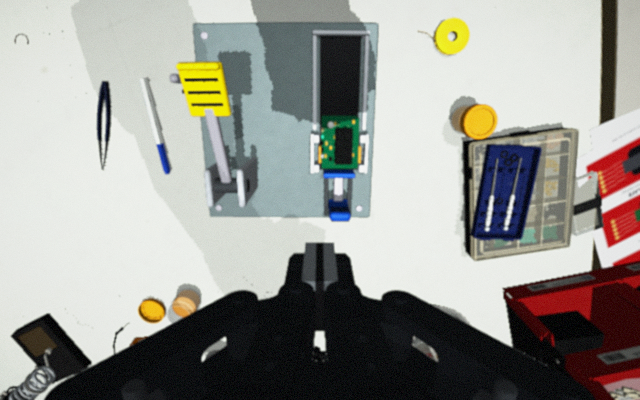

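The wrist view shows the dock clearly: tray rails from (314,32) to (376,120), boards at (343,143), the blue ejector plate at (340,174), and the blue tab at (340,210). The paddle is at (203,90) and the gauge post top at about (175,78).

Run:
```python
from h import *;import pickle
s,f=pickle.load(open("w1.pkl","rb"));im=f["frame"];T=pose(s)
P=blobs(im,(80,15,70),(125,120,200),(185,15,390,225),500)[0]
b=cv2.boxPoints(cv2.minAreaRect(cv2.convexHull(P)));w=onplane(f,b,.012,T)
print("plate",b.round(0).tolist(),w[:,:2].round(4).tolist(),[np.linalg.norm(w[i]-w[i-1]).round(3) for i in range(4)])
e=np.array([w[i]-w[i-1] for i in range(4)]);print("angles",np.degrees(np.arctan2(e[:,1],e[:,0])).round(1))
yaw=np.radians(-11.2);R=np.array([[np.cos(yaw),-np.sin(yaw)],[np.sin(yaw),np.cos(yaw)]]);O=np.array([.5596,.136])
for n,lo,hi,z,roi in [("tray",(0,0,0),(180,255,60),.013,(305,25,385,125)),("blue",(100,120,60),(130,255,255),.074,(320,160,360,225)),("yellow",(20,120,100),(35,255,255),.135,(170,50,240,130)),("green",(40,100,30),(85,255,255),.049,(310,110,375,175))]:
    for c in blobs(im,lo,hi,roi,30)[:2]:
        bb=cv2.boxPoints(cv2.minAreaRect(c));q=onplane(f,bb,z,T)[:,:2];l=(q-O)@R
        print(n,cv2.boundingRect(c),"world c",q.mean(0).round(4),"dock c",l.mean(0).round(4),"min",l.min(0).round(4),"max",l.max(0).round(4))
cv2.imwrite("pics/w1c.png",cv2.resize(im[20:230,165:385],None,fx=2.8,fy=2.8,interpolation=cv2.INTER_CUBIC))
```

```text
plate [[193.0, 22.0], [377.0, 22.0], [377.0, 218.0], [193.0, 218.0]] [[0.4086, -0.0132], [0.4525, 0.2035], [0.6999, 0.1667], [0.6499, -0.0874]] [np.float64(0.252), np.float64(0.221), np.float64(0.25), np.float64(0.259)]
angles [ 162.9   78.5   -8.4 -101.1]
tray (319, 35, 43, 90) world c [0.5105 0.1485] dock c [-0.0506  0.0027] min [-0.1038 -0.0241] max [0.0026 0.0313]
blue (328, 199, 23, 22) world c [0.6555 0.1168] dock c [ 0.0978 -0.0002] min [ 0.0846 -0.0134] max [0.111  0.0133]
blue (323, 170, 32, 9) world c [0.6127 0.1239] dock c [ 0.0544 -0.0015] min [ 0.0497 -0.0194] max [0.0592 0.0165]
yellow (176, 62, 55, 55) world c [0.4977 0.0172] dock c [-0.0376 -0.1286] min [-0.0667 -0.1517] max [-0.0081 -0.1045]
green (320, 115, 39, 54) world c [0.5802 0.1319] dock c [ 0.021  -0.0001] min [-0.0106 -0.0229] max [0.0526 0.0237]
```

View pics/w1c.png

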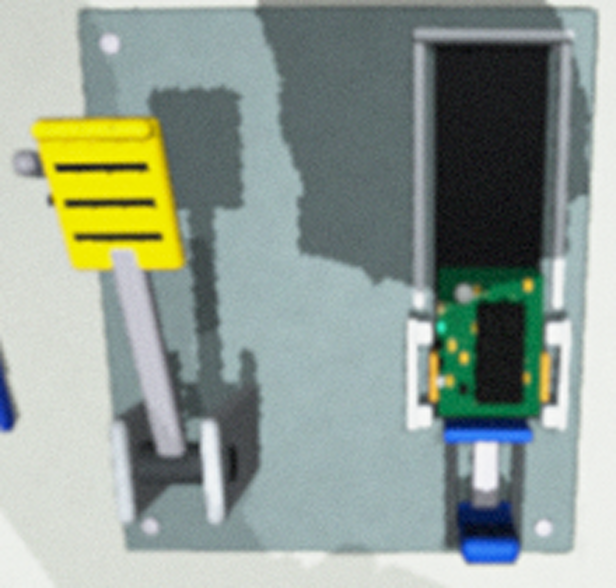

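The crop confirms the tab's top face at original rows 212–221, column 340. That puts the push face at dock x ≈ 0.112 and y ≈ 0. I'll go behind the tab and descend.

Request:
servo_tool:
  plan:
    - [0,-11.1,2.5,0,0,0,0]
    - [0,-11.1,2.5,0,0,0,0]
    - [0,-11.1,2.5,4,0,0,0]
    - [0,-11.1,2.5,8,0,0,0]
    - [0,-11.1,2.5,13,0,0,0]
    - [0,-11.1,2.5,18,0,0,0]
    - [0,-11.1,2.5,22,0,0,0]
    - [0,-11.1,2.5,25,0,0,0]
    - [0,-11.1,2.5,25.5,0,0,0]
    - [0,-11.1,2.5,25.5,0,0,0]

```text
clock: 2.85
position: [0.7119, 0.1052, 0.0478]
tool_rot: [-3.141, -0.001, 2.947]
force: [-0.4, -0.2, 0.9]
grip_width: -0.0
finger_force: 0.0
```

Run:
```python
from h import *;from workcell import bot;import pickle
s=bot.observe();f=bot.grab_frame("wrist");pickle.dump((s,f),open("w2.pkl","wb"));cv2.imwrite("pics/w2.png",f["frame"])
yaw=np.radians(-11.2);R=np.array([[np.cos(yaw),-np.sin(yaw)],[np.sin(yaw),np.cos(yaw)]]);O=np.array([.5596,.136])
print(s["position"].round(4),((s["position"][:2]-O)@R).round(4),s["tool_rot"].round(4),s["force"].round(2))
```

```text
[0.7119 0.1052 0.0478] [ 0.1554 -0.0006] [-3.1414e+00 -8.0000e-04  2.9469e+00] [-0.42 -0.25  0.86]
```

View pics/w2.png

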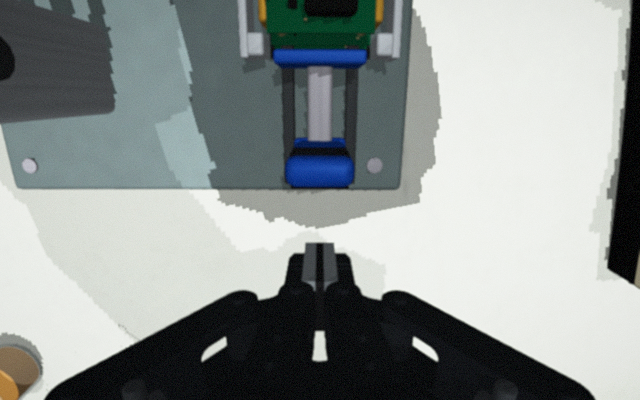

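The wrist view shows the fingertips at (320,250), in line with the tab centred at (320,165), about 3 cm behind it. Pushing now.

Request:
servo_tool:
  plan:
    - [0,2,0,0,0,0,0]
    - [0,3,0,0,0,0,0]
    - [0,3.5,0,0,0,0,0]
    - [0,4,0,0,0,0,0]
    - [0,4.5,0,0,0,0,0]
    - [0,5,0,0,0,0,0]
    - [0,5.5,0,0,0,0,0]
    - [0,6,0,0,0,0,0]

```text
clock: 3.7
position: [0.6562, 0.1164, 0.0498]
tool_rot: [3.139, 0.006, 2.946]
force: [8.9, 0.5, 6.5]
grip_width: 0.0002
finger_force: 4.5
```

Request:
servo_tool:
  plan:
    - [0,0.5,0,0,0,0,0]
    - [0,1,0,0,0,0,0]
    - [0,1.5,0,0,0,0,0]
    - [0,2,0,0,0,0,0]
    - [0,2.5,0,0,0,0,0]
    - [0,2.5,0,0,0,0,0]

```text
clock: 4.3
position: [0.6309, 0.1213, 0.0495]
tool_rot: [3.14, 0.004, 2.946]
force: [5.5, -0.6, 5.2]
grip_width: -0.0
finger_force: 3.1
```

```bash
cat > look.py <<'E'
from h import *;from workcell import bot;import sys
yaw=np.radians(-11.2);R=np.array([[np.cos(yaw),-np.sin(yaw)],[np.sin(yaw),np.cos(yaw)]]);O=np.array([.5596,.136])
s=bot.observe();T=pose(s);f=bot.grab_frame("wrist");im=f["frame"];cv2.imwrite(f"pics/{sys.argv[1]}.png",im)
print(s["position"].round(4),((s["position"][:2]-O)@R).round(4),s["tool_rot"].round(3),s["force"].round(2),s["clock"])
for n,lo,hi,z in [("blue",(100,120,60),(130,255,255),.074),("yellow",(20,120,100),(35,255,255),.135),("green",(40,100,30),(85,255,255),.049)]:
    for c in blobs(im,lo,hi,None,60)[:3]:
        l=(onplane(f,c.reshape(-1,2),z,T)[:,:2]-O)@R
        print(n,cv2.boundingRect(c),"dock min",l.min(0).round(4),"max",l.max(0).round(4))
E
python3 look.py w3
```

```text
[0.6309 0.1213 0.0495] [ 0.0728 -0.0006] [3.14  0.004 2.946] [ 5.48 -0.57  5.25] 4.3
blue (288, 195, 63, 66) dock min [ 0.0331 -0.0115] max [0.0601 0.013 ]
blue (276, 120, 88, 17) dock min [ 0.0057 -0.0144] max [0.0113 0.0163]
blue (626, 330, 14, 37) dock min [0.0982 0.1476] max [0.1199 0.156 ]
yellow (618, 73, 19, 49) dock min [-0.007   0.0523] max [0.001  0.0549]
yellow (365, 160, 9, 43) dock min [0.0083 0.0088] max [0.016  0.0102]
yellow (266, 160, 9, 42) dock min [ 0.0083 -0.0087] max [ 0.0158 -0.0074]
green (263, 0, 113, 122) dock min [-0.0385 -0.0212] max [0.0079 0.0227]
```

View pics/w3.png

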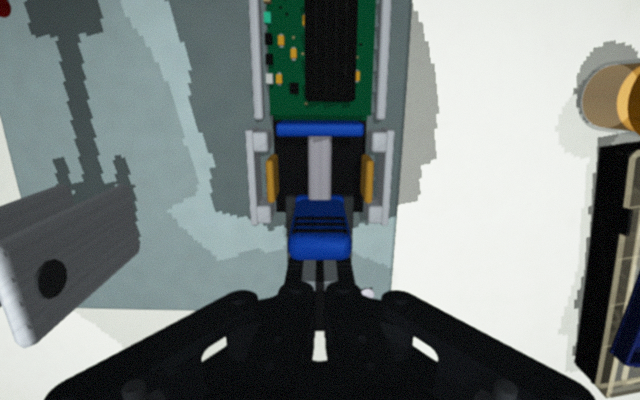

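The boards are past the guide walls on the tray, with their rear edge at row 120 and the wall ends at row 130. The ejector plate is at row 128. I'll push a few mm more for margin.

Request:
servo_tool:
  plan:
    - [0,0.3,0,0,0,0,0]
    - [0,0.6,0,0,0,0,0]
    - [0,0.6,0,0,0,0,0]

```text
clock: 4.65
position: [0.6273, 0.122, 0.0497]
tool_rot: [3.139, 0.009, 2.945]
force: [19.4, -0.5, -2.0]
grip_width: 0.0002
finger_force: 9.4
```

```bash
python3 look.py w4
```

```text
[0.6273 0.122  0.0497] [ 0.0691 -0.0006] [3.139 0.009 2.945] [19.35 -0.47 -2.03] 4.65
blue (288, 194, 63, 67) dock min [ 0.029  -0.0115] max [0.0565 0.013 ]
blue (275, 120, 89, 17) dock min [ 0.0019 -0.0147] max [0.0075 0.0164]
blue (623, 329, 17, 41) dock min [0.0943 0.1475] max [0.1188 0.1574]
yellow (616, 80, 20, 47) dock min [-0.0099  0.0522] max [-0.0021  0.055 ]
yellow (266, 167, 9, 41) dock min [ 0.0054 -0.0087] max [ 0.0129 -0.0074]
yellow (364, 168, 10, 40) dock min [0.0057 0.0088] max [0.0129 0.0101]
green (263, 0, 113, 122) dock min [-0.0421 -0.0211] max [0.0042 0.0229]
```

The ejector is at its stop (19 N, 55 mm). I'll retreat gently behind home, then lift.

Request:
servo_tool:
  plan:
    - [0,-1,0,0,0,0,0]
    - [0,-2,0,0,0,0,0]
    - [0,-3,0,0,0,0,0]
    - [0,-4,0,0,0,0,0]
    - [0,-5,0,0,0,0,0]
    - [0,-6,0,0,0,0,0]
    - [0,-7,0,0,0,0,0]
    - [0,-8.5,0,0,0,0,0]
    - [0,-9,0,0,0,0,0]
    - [0,-9,0,0,0,0,0]

```text
clock: 5.7
position: [0.7113, 0.1042, 0.0472]
tool_rot: [-3.141, -0.001, 2.945]
force: [-0.0, 0.3, 0.0]
grip_width: -0.0
finger_force: 0.0
```

Request:
servo_tool:
  plan:
    - [0,0,0,-5,0,0,0]
    - [0,0,0,-10,0,0,0]
    - [0,0,0,-15,0,0,0]
    - [0,0,0,-20,0,0,0]
    - [0,2,-2,-23,0,0,0]
    - [0,7,-5,-23,0,0,0]
    - [0,10,-6,-23,0,0,0]
    - [0,10,-6,-23,0,0,0]
    - [0,10,-6,-23,0,0,0]

```text
clock: 6.6
position: [0.6009, 0.0655, 0.2783]
tool_rot: [3.141, 0.0, 2.946]
force: [0.7, 0.5, 0.1]
grip_width: -0.0003
finger_force: 0.0
```

```bash
python3 look.py w5
```

```text
[0.6009 0.0655 0.2783] [ 0.0542 -0.0611] [3.141 0.    2.946] [0.73 0.46 0.09] 6.6
blue (512, 139, 72, 100) dock min [0.0202 0.1639] max [0.1354 0.2275]
blue (357, 197, 27, 23) dock min [ 0.0852 -0.0178] max [0.1111 0.0122]
blue (353, 165, 35, 10) dock min [ 0.0494 -0.0232] max [0.0593 0.0136]
yellow (207, 44, 56, 62) dock min [-0.0619 -0.1502] max [-0.0141 -0.1071]
yellow (471, 4, 38, 40) dock min [-0.093   0.0617] max [-0.0639  0.0924]
yellow (505, 96, 35, 37) dock min [-0.023   0.0999] max [0.0074 0.1306]
green (351, 59, 46, 63) dock min [-0.0595 -0.0254] max [0.005  0.0223]
```

View pics/w5.png

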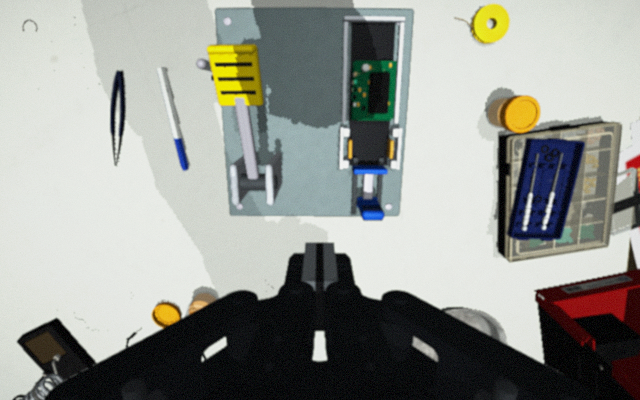

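The ejector is home, with its tab at (370,208) as at the start, and the boards are flat on the tray at (373,92). The bystanders look undisturbed. Moving above the paddle (centre near (235,78)).

Request:
servo_tool:
  plan:
    - [0,4.5,-3,0,0,0,0]
    - [0,9,-6,0,0,0,0]
    - [0,9.2,-6.3,0,0,0,0]
    - [0,9.2,-6.3,4,0,0,0]
    - [0,9.2,-6.3,8,0,0,0]
    - [0,9.2,-6.3,11,0,0,0]
    - [0,9.2,-6.3,12,0,0,0]
    - [0,9.2,-6.3,12,0,0,0]

```text
clock: 7.45
position: [0.4992, 0.0214, 0.1568]
tool_rot: [-3.141, -0.002, 2.946]
force: [0.4, -0.6, 0.2]
grip_width: 0.0001
finger_force: 0.0
```

```bash
python3 look.py w6
python3 - <<'E'
from workcell import bot;import cv2
f=bot.grab_frame("scene")["frame"];cv2.imwrite("pics/s6.png",cv2.resize(f[100:280,220:420],None,fx=3,fy=3,interpolation=cv2.INTER_CUBIC))
E
```

```text
[0.4992 0.0214 0.1568] [-0.037  -0.1241] [-3.141e+00 -2.000e-03  2.946e+00] [ 0.37 -0.6   0.16] 7.45
blue (426, 281, 49, 21) dock min [ 0.0254 -0.0391] max [0.044  0.0015]
blue (199, 247, 16, 37) dock min [-0.0039 -0.2141] max [ 0.0271 -0.2045]
blue (618, 312, 22, 55) dock min [0.0596 0.1489] max [0.1178 0.1609]
yellow (269, 200, 77, 68) dock min [-0.0601 -0.1492] max [-0.0208 -0.109 ]
yellow (585, 86, 50, 47) dock min [-0.1192  0.0101] max [-0.0964  0.0373]
yellow (632, 221, 8, 30) dock min [-0.0476  0.0556] max [-0.0295  0.0629]
green (427, 158, 73, 80) dock min [-0.0672 -0.035 ] max [-0.0008  0.0186]
green (259, 183, 12, 11) dock min [-0.0472 -0.1702] max [-0.039  -0.1614]
```

View pics/s6.png

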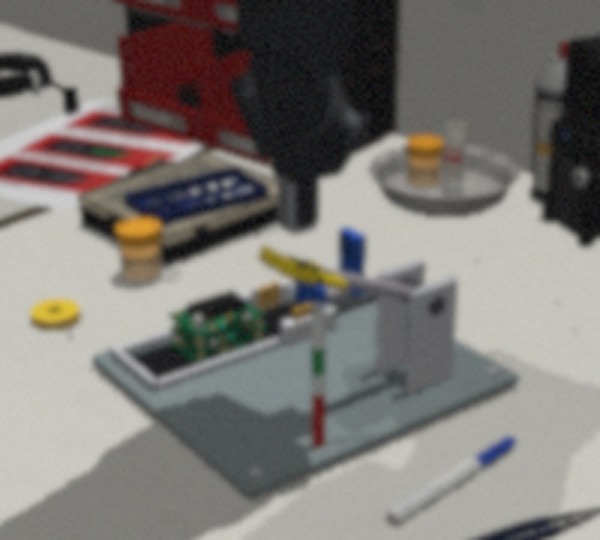

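View pics/w6.png

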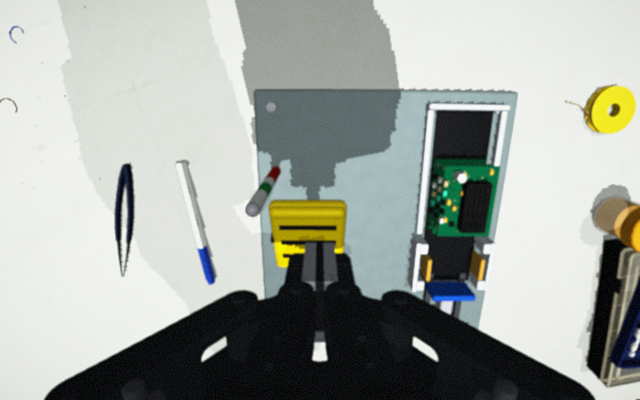

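The wrist view shows the fingertips over the upper half of the paddle at (320,245), with the gauge post well to the left at (252,210). The scene view agrees. Pressing down in steps, following the arc.

Request:
servo_tool:
  plan:
    - [0,0,0,1,0,0,0]
    - [0,0.2,0,2,0,0,0]
    - [0,0.5,0,3,0,0,0]
    - [0,0.8,0,4,0,0,0]
    - [0,1,0,5,0,0,0]
    - [0,1.1,0,5.7,0,0,0]
    - [0,1.2,0,6.2,0,0,0]
    - [0,1.2,0,6.2,0,0,0]

```text
clock: 8.35
position: [0.4867, 0.0238, 0.095]
tool_rot: [-3.141, -0.001, 2.946]
force: [-3.4, 2.2, 5.8]
grip_width: 0.0
finger_force: 2.7
```

Request:
servo_tool:
  plan:
    - [0,0,0,0.4,0,0,0]
    - [0,0.1,0,0.8,0,0,0]
    - [0,0.1,0,1.0,0,0,0]
    - [0,0.1,0,1.0,0,0,0]
    - [0,0.1,0,1.0,0,0,0]

```text
clock: 8.85
position: [0.4865, 0.0238, 0.0858]
tool_rot: [3.142, 0.0, 2.946]
force: [-0.6, 0.8, 5.3]
grip_width: -0.0004
finger_force: 3.0
```

```bash
python3 look.py w7
python3 - <<'E'
from workcell import bot;import cv2
a=cv2.imread("pics/w7.png");f=bot.grab_frame("scene")["frame"]
b=cv2.resize(f[160:260,250:400],None,fx=4,fy=4,interpolation=cv2.INTER_CUBIC)
c=cv2.resize(a[150:320,220:520],(600,200*17//10//1));import numpy as np
o=np.zeros((600,600,3),np.uint8);o[:400]=b[:,:600];o[400:]=cv2.resize(a,(320,200))[:, :].repeat(2,1)[:, :600];cv2.imwrite("pics/f7.png",o)
s=bot.observe();print(s["force"].round(2),s["position"].round(4))
E
```

```text
[0.4865 0.0238 0.0858] [-0.0499 -0.1243] [3.142 0.    2.946] [-0.61  0.82  5.34] 8.85
blue (169, 300, 16, 23) dock min [-0.0185 -0.2059] max [-0.0039 -0.1984]
yellow (264, 207, 85, 91) dock min [-0.0931 -0.1396] max [-0.0619 -0.114 ]
yellow (518, 321, 10, 24) dock min [-0.0513 -0.0527] max [-0.0415 -0.0505]
green (454, 195, 100, 102) dock min [-0.0711 -0.039 ] max [-0.0034  0.016 ]
green (233, 240, 21, 23) dock min [-0.0433 -0.1749] max [-0.0287 -0.1624]
[-0.89  0.8   6.07] [0.4865 0.0238 0.0859]
```

View pics/f7.png

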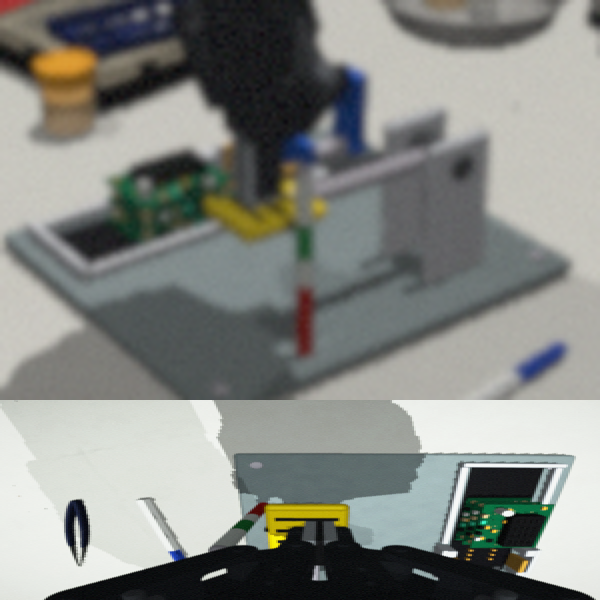

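The lever is nearly level in both views, with the fingertips seated on the paddle. At z = 0.0858 the angle works out to about 0.435 rad, with about 6 N of downward force. The boards are still on the tray and the ejector is home, so I'm handing in.

```bash
python3 -c "
from workcell import bot
print(bot.job_done())"
```

```text
the job is handed in; nothing more can be done
None
```

I handed the job in at about 9 s on the robot's clock: the boards are on the tray, the ejector is back home, and the arm is holding the lever in the green at about 0.435 rad with about 6 N. The hand-in returned no verdict, and the angle is worked out from the fingertip height.

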